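Snap the grease coupler onto the mill's nipple and hold it

ROBOT

A 6-joint arm with a two-finger parallel gripper is mounted at the origin on the work surface. World frame = base frame: x ahead of the robot, y to its left, z up, the work surface at z = 0. Lengths are in mm, angles in rad, forces in N, time in s.
With the tool pointing down it reaches from about 350 to 975 mm from the base axis. Payload 7.1 kg.
Tool frame: the origin (TCP) lies midway between the tips of the shut fingers; the grasp point (between the pads) lies pinch_z behind it (pinch_z is the distance from the TCP to the grasp point, in mm); z points along the fingers, y is the line along which they close (so a half turn about z gives the same grasp; the last joint's range is limited). The gripper opens to 88 mm and grips with 3 to 60 N. Pads are 20 mm wide; open, the fingers measure 115 mm over their backs; the gripper's body (75 mm by 178 mm) begins 61 mm behind the grasp point.
Start: joints at [-1.205, 0.423, 1.63, -0, 1.089, -0.019], TCP at [234.624, -579.272, 191.475] pointing down, gripper open.
Joint ranges: [-3, 3], [-0.9, 2.11], [0.09, 2.58], [-1.31, 4.45], [0.11, 2.69], [-2.54, 2.54]. Speed limits (rad/s): [2.39, 2.39, 3.01, 3.14, 3.14, 3.14].

INTERFACE

Orientations are given as a rotation vector (axis times angle).
In Python, from workcell import get_obs, get_image, close_job, pinch_z gives the robot as it stands.
- The arm moves only by the tool jog_arm, never from a script. Its argument "commands" is a list of rows, each a list of 3 entries, a list of its own where there are three numbers: the gripper command: -1 is shut, 1 is fully open, values between are in proportion, then the shift along the tool's x, y, z as a fraction of full scale, then the turn, a rotation vector about the tool's x, y, z as a fraction of full scale. In form: [[gripper, [tx, ty, tz], [rx, ry, rz]], ...]. A call has 1 to 10 rows; each row shifts and turns the commanded pose from where the row before left it, along the tool's axes as they then stand; what a row does not reach is not made up. Full scale, the value 1, is 0.1 m for a shift and 45 degrees for a turn. A row lasts 1/10 s, in which the tool goes at most 50 mm and 8.59 degrees, less where a joint would pass 70% of its speed; a pose out of reach is approached as far as the arm can. A call with a number of a shift or a turn outside -1 to 1 is refused whole. A call with a gripper value outside its range is refused whole. The fingers move at their own pace and stop on an object; the grip force is fixed at half the most. Time passes only in rows, so rows that do not move let the fingers close. It gives the time, the measured TCP pose, the force, the opening and the grip force at its end, in the units of the state.
- get_obs(): the state, without advancing time (a new reading comes with each control period).
- get_image(name): name is "side" or "top"; returns a dict with "image" (384x512x3 uint8, blue, green, red), "z_map" (384x512 float32, mm along the optical axis (not along the pixel's ray), 0 where there is no reading), "intrinsics" (3x3 intrinsics, pixels), "eye" and "orientation" of the camera in the world. Camera axes: x right, y down, z forward; pixel columns grow to the right and rows downward; lengths in mm; the calibration is good to about 2 mm. A picture is of the moment at which its call begins.
- close_job(): hands the job in; it is judged then, once.
The state is a dict: "t": time; "qpos": joint angles; "qvel": joint speeds; "joint_torque": joint torques, N m; "ee_pos": TCP position; "orientation": TCP orientation; "ft_force": force on the tool from outside, world axes, zero at the start; "moment": the same for the moment, N m; "width": finger opening in mm; "grasp_force": force on a finger pad.
Only numpy, scipy, OpenCV 4.12 (cv2) and the standard library are available. Lean on these libraries where they do the work, as an engineer would, in place of code of your own. Each camera call takes 0.05 s, during which the arm holds its last target. There are 200 camera calls.

TASK

Lift the blue-handled grease coupler off its parking stub and press it squarely onto the tilted grease nipple of the blue mill drive until it snaps over the nipple and its mouth is fully home on the nipple's steel collar. Finish while still gripping the coupler and pressing it home against the nipple's spring: do not let go. Leave the sample jar, the glass dish and the white bottle standing where they are.

Things in the scene. Friction and masses are not known exactly. Their poses are not given: they have to be found in the camera images.
- coupler: Loose grease coupler, 250 g, 110 mm long, round about its z axis. Origin: centre of its open mouth (underside); z runs from the mouth up the handle. Steel head 36 mm dia up to 37 mm, then a 24 mm neck. The mouth is a funnel, 28 mm wide narrowing to a 19 mm lip 5 to 8 mm inside; behind it a 26 mm bore, its roof 30 mm deep. Starts upright, mouth down on the stand's plate.
- handle (a point): Point on the coupler's axis, 79 mm above its mouth, in the middle of the light blue round handle: 26 mm dia, from 56 to 104 mm above the mouth; any yaw grips alike. Below it an orange flange 44 mm dia (50 to 56 mm) stops fingertips sliding down; above it an orange end cap 32 mm dia (104 to 110 mm). Axes as the coupler's.
- stand: Fixed grey parking plate 90 x 90 x 12 mm with a black rubber stub 14 mm dia in its middle, rising 18 mm above the plate, inside the coupler's mouth at the start (lift the coupler straight up over 20 mm to clear it). Origin: centre of its underside, on the bench.
- mill_drive: Fixed mill drive: off-white base plate 170 x 140 x 20 mm (its x, y, z), light blue housing 110 x 100 mm on it up to 70 mm, black hub 52 mm dia on top towards its +x end (top at 90 mm), steel boss with the nipple towards its -x end, the side roughly facing the robot. Origin: centre of the underside, on the bench.
- nipple: Fixed brass nipple, leaning 30 degrees from vertical towards the drive's -x. Origin: centre of the flat steel collar (36 mm dia) it rises from, 95 mm above the bench, 45 mm from the drive's middle towards its -x; z: nipple axis, out and up. Post 16 mm dia, tapering above 22 mm to 10 mm at 27 mm. Home, the coupler's mouth lies flat on the collar, its origin and z on the nipple's.
- nipple_balls (a point): Point on the nipple's axis, 15 mm above the collar, between three sprung detent balls that stand out of the post to 24 mm across. Pushing the coupler's lip over them takes about 5 to 10 N, felt with its mouth some 15 to 11 mm above the collar; below 7 mm they spring out behind the lip, helping it on, and are fully out at about 3 mm. Axes as the nipple's.
- check_pin (a joint): How far the sprung pin in the nipple's tip (8 mm dia, free end 38 mm above the collar) is pushed in, m: 0 free, first touched by the coupler's bore with the mouth 8 mm above the collar, 0.008 home. It pushes the coupler off along the nipple's z with 7.5 N, rising 1 N per mm to 15.5 N home, more than the balls hold: let go and it springs back. Home takes 12 to 20 N of push; the collar is rigid.
- jar: Loose clear sample jar with white cap, 54 mm dia, 75 mm tall; origin at the centre of its underside. Bystander.
- dish: Loose glass dish, 90 mm dia, 28 mm tall; origin at the centre of its underside. Bystander.
- bottle: Loose white bottle with blue cap, 52 mm dia, 120 mm tall; origin at the centre of its underside. Bystander.
There are look-alikes about, which are no part of the job. Of the things like the mill_drive, leave any that is purple; of the rest the smaller one is meant.

How it is judged (in metres and radians):
On the way, in this order (a step that is already met when the one before it is completed fails the run):
1. the coupler is gripped and lifted clear of its stub (z of coupler in the frame of stand above 0.04 m and contact force between the fingers and coupler above 2 N), for 0.1 s.
2. the coupler has snapped squarely over the nipple and is home on its collar (z of coupler in the frame of nipple below 0.003 m and distance between coupler and nipple below 0.005 m and angle between the z axis of coupler and the z axis of nipple, either way round below 0.12 rad and angle between coupler's own z axis and vertical below 0.8 rad and value of joint check_pin above 0.004 m and contact force between the fingers and coupler above 3 N), for 0.2 s.
At the end, for the whole second after the job is handed in: The fingers still grip the coupler (over 3 N) and hold it home and still on the nipple: mouth centre within 5 mm of the collar's centre and at most 3 mm above the collar (behind the detent balls), axis within 0.12 rad of the nipple's, sprung pin pushed in more than 4 mm (all of step 2 and linear speed of coupler below 0.02 m/s); the arm keeps its last pose, push and grip.
It fails at once if the sample jar is moved more than 30 mm or knocked over (distance of jar from where it was at the start of the episode above 0.03 m or angle between jar's own z axis and vertical above 0.5 rad).
It fails at once if the glass dish is moved more than 30 mm or knocked over (distance of dish from where it was at the start of the episode above 0.03 m or angle between dish's own z axis and vertical above 0.5 rad).
It fails at once if the white bottle is moved more than 30 mm or knocked over (distance of bottle from where it was at the start of the episode above 0.03 m or angle between bottle's own z axis and vertical above 0.5 rad).
It also fails if it takes over 32 s, if anything falls off the work surface, if the arm or the gripper's body presses on something with over 40 N, if the wrist force passes 120 N, or if a joint passes its speed limit or range.

## Working session

There is one attempt and no reset: what is moved stays moved. The work goes in short steps, Python scripts to look and compute and a tool call to move; the robot and the scene stay as the last step left them, time stands still between calls to the robot, and variables do not carry over. Pictures are saved under pics/ and viewed, at most 13 in all, crops included, and the job is handed in when it is done.

Besides the shell and the picture viewer there is one more tool, called after "Emit:" in YAML: its name, and indented under it one key for each argument. jog_arm: Moves the arm, as the interface text tells. Its arguments: {"type":"object","properties":{"commands":{"type":"array","items":{"type":"array"}}},"required":["commands"]}

```bash
mkdir -p pics; ls
cat > h.py <<'E'
import numpy as np,cv2
from workcell import get_obs,get_image,close_job,pinch_z
from scipy.spatial.transform import Rotation as R
def rot(o):
    o=np.array(o,float)
    return o if o.shape==(3,3) else (R.from_rotvec(o).as_matrix() if o.size==3 else R.from_quat(o).as_matrix())
def cloud(d):
    z=d['z_map'];K=np.array(d['intrinsics']);v,u=np.mgrid[:z.shape[0],:z.shape[1]]
    c=np.stack([(u-K[0,2])/K[0,0]*z,(v-K[1,2])/K[1,1]*z,z],-1)
    P=c@rot(d['orientation']).T+np.array(d['eye']); P[z<=0]=np.nan
    return P
E
python3 - <<'E'
from h import *
o=get_obs();print(o,pinch_z)
ims=[]
for n in('side','top'):
    d=get_image(n);print(n,d['eye'],d['orientation'],d['intrinsics']);cv2.imwrite(f'pics/{n}0.png',d['image']);np.savez(f'{n}0.npz',P=cloud(d),im=d['image'])
E
```

```text
pics
{'t': 0.0, 'qpos': array([-1.20501264e+00,  4.23851120e-01,  1.63066344e+00,  4.81034613e-06,
        1.08859949e+00, -1.89773681e-02]), 'qvel': array([ 3.57843264e-05,  1.12600227e-03, -8.31721065e-04,  1.43909352e-03,
        4.38770746e-04,  8.91372027e-04]), 'joint_torque': array([-2.13492662e-03, -5.44621933e+01, -2.73670954e+01,  6.41915970e-02,
        2.27677077e-02, -1.62180290e-04]), 'ee_pos': array([ 234.41263456, -578.73685547,  190.70574878]), 'orientation': array([-3.08216513e+00, -6.00369979e-01,  4.05541726e-04]), 'ft_force': array([ 0.11790377, -0.25591858, -0.56859885]), 'moment': array([ 0.007822  ,  0.02932768, -0.0045285 ]), 'grasp_force': 0.0, 'width': 87.89305955581654} 18.700000000000003
side [317.53789078 895.33180862 795.02778275] [-0.29957954  2.76814727 -1.25704976] [[446.17596417   0.         252.67382313]
 [  0.         446.17596417 193.01182055]
 [  0.           0.           1.        ]]
top [ 405.00332547  127.64337143 1332.4785    ] [-2.21348869  2.16491552 -0.05887414] [[449.00525894   0.         263.29971323]
 [  0.         449.00525894 192.1580245 ]
 [  0.           0.           1.        ]]
```

View pics/side0.png

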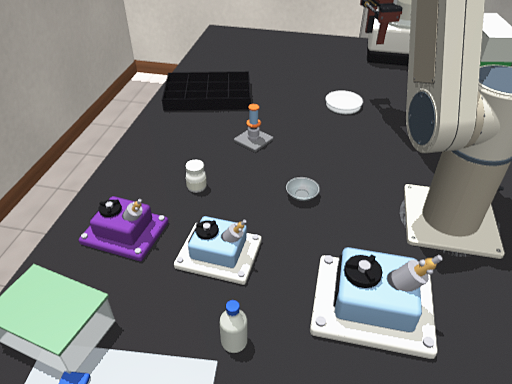

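View pics/top0.png

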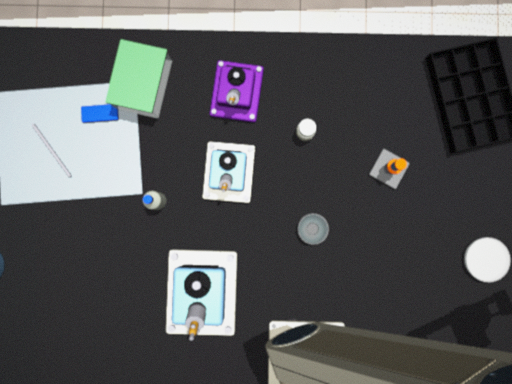

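The side view shows the coupler on its stand at (254,118). In the top view it is at (397,166). Candidate drives in the top view are purple (235,92), large blue (200,293) and small blue (229,172). I choose the small blue one, which is also at (220,245) in the side view. Next I'll measure it and check with a close crop.

Run:
```python
from h import *
for n,boxes in(('top',{'drive':(195,135,262,210),'coup':(365,145,415,192),'jar':(292,115,322,142),'dish':(292,208,334,250),'bot':(138,185,170,215)}),('side',{'drive':(172,212,266,282),'coup':(230,98,276,152)})):
    f=np.load(n+'0.npz');P=f['P'];im=f['im']
    for k,(a,b,c,d) in boxes.items():
        p=P[b:d,a:c].reshape(-1,3);col=im[b:d,a:c].reshape(-1,3).astype(int)
        B,G,Rr=col.T
        def s(name,m):
            q=p[m&np.isfinite(p[:,0])]
            if len(q)>5: print(n,k,name,len(q),'med',q.__array__().__class__ and np.median(q,0).round(1),'lo',np.percentile(q,3,0).round(0),'hi',np.percentile(q,97,0).round(0))
        z=p[:,2]
        if k=='drive':
            s('base',(z>12)&(z<27)); s('hous',(z>62)&(z<76)); s('hub',(z>84)&(z<95)&(B<60)); s('tip',(z>100)); s('brass',(Rr>B+40)&(z>80))
            for nm,m in(('base',(z>12)&(z<27)),('hous',(z>62)&(z<76))):
                r=cv2.minAreaRect(p[m&np.isfinite(z)][:,:2].astype(np.float32));print(nm,r)
        elif k=='coup':
            s('orange',(Rr>B+80)); s('top',(z>117)&(Rr>B+80));s('blue',(B>Rr+40)&(z>50)); s('plate',(z>6)&(z<18))
            m=(z>6)&(z<18);print(cv2.minAreaRect(p[m&np.isfinite(z)][:,:2].astype(np.float32)))
        else: s('all',z>12)
a=cv2.resize(np.load('top0.npz')['im'][130:215,190:270],None,fx=5,fy=5,interpolation=2)
b=cv2.resize(np.load('side0.npz')['im'][205:285,170:270],None,fx=4,fy=4,interpolation=2)
H=max(a.shape[0],b.shape[0]);o=np.zeros((H,800,3),np.uint8);o[:a.shape[0],:a.shape[1]]=a;o[:b.shape[0],400:400+b.shape[1]]=b;cv2.imwrite('pics/crop.png',o)
```

```text
top drive base 1258 med [522.5 229.3  20.5] lo [457. 170.  15.] hi [621. 306.  26.]
top drive hous 905 med [535.7 229.6  70. ] lo [488. 191.  64.] hi [594. 286.  75.]
top drive hub 66 med [559.5 234.5  87.8] lo [546. 218.  84.] hi [585. 255.  93.]
top drive tip 81 med [493.3 240.2 111.2] lo [476. 229. 100.] hi [510. 251. 131.]
top drive brass 32 med [490.4 239.6 116.6] lo [482. 234.  97.] hi [500. 250. 123.]
base ((539.34912109375, 238.43402099609375), (140.3151397705078, 169.98280334472656), 86.23252868652344)
hous ((540.8789672851562, 238.15606689453125), (99.94690704345703, 113.26713562011719), 86.60662078857422)
top coup orange 215 med [ 560.2 -232.3  115.6] lo [ 542. -265.   11.] hi [ 589. -216.  126.]
top coup top 105 med [ 560.4 -235.5  122. ] lo [ 547. -250.  118.] hi [ 574. -221.  127.]
top coup plate 661 med [ 549.9 -224.4   11.6] lo [ 509. -283.    6.] hi [ 612. -184.   17.]
((564.598388671875, -235.9525146484375), (134.69485473632812, 141.95071411132812), 0.5496827363967896)
top jar all 324 med [659.3  16.7  73.9] lo [639.  -7.  26.] hi [686.  38.  80.]
top dish all 484 m
[... 543 characters left out ...]
i [501. 248. 119.]
base ((540.13330078125, 238.55349731445312), (139.75367736816406, 169.0347900390625), 86.69290161132812)
hous ((542.1700439453125, 237.51231384277344), (103.28349304199219, 112.65140533447266), 86.10928344726562)
side coup orange 111 med [ 563.  -234.3   68. ] lo [ 543. -460.   -3.] hi [ 612. -214.  122.]
side coup top 46 med [ 561.7 -236.   120.4] lo [ 549. -248.  119.] hi [ 576. -223.  122.]
side coup blue 91 med [ 559.  -226.2   92.6] lo [ 549. -234.   73.] hi [ 569. -222.  111.]
side coup plate 440 med [ 563.8 -227.7   10.3] lo [ 512. -415.    7.] hi [ 662. -184.   17.]
((602.8041381835938, -297.981201171875), (115.27801513671875, 265.7438049316406), 33.67051696777344)
```

View pics/crop.png

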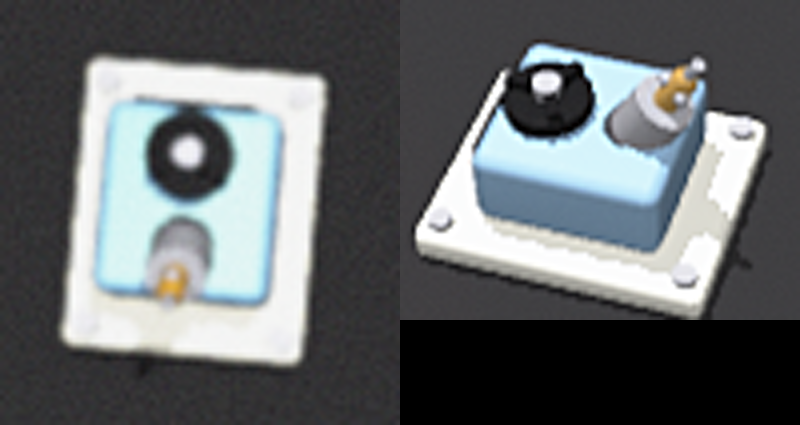

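Crop check: the small light-blue drive matches (base 170×140 mm, housing 110×100 mm). Its black hub is at top-crop (190,155) and its brass nipple at (172,283), leaning to -x. First I turn the yaw, then travel to above the coupler at (561,-235.5).

Emit:
jog_arm:
  commands:
    - [1, [0, 0, 0], [0, 0, -0.179]]
    - [1, [0, 0, 0], [0, 0, -0.179]]
    - [1, [0, 0, 0], [0, 0, -0.179]]
    - [1, [0, 0, 0], [0, 0, -0.179]]
    - [1, [0, 0, 0], [0, 0, -0.179]]
    - [1, [0, 0, 0], [0, 0, -0.179]]
    - [1, [0, 0, 0], [0, 0, -0.179]]
    - [1, [0, 0, 0], [0, 0, -0.179]]

```text
t: 0.9
ee_pos: [234.5, -578.9, 191.0]
orientation: [-2.282, -2.158, -0.001]
ft_force: [0.0, -0.5, 1.3]
width: 87.8
grasp_force: 0.0
```

Emit:
jog_arm:
  commands:
    - [1, [0.363, 0.305, 0], [0, 0, 0]]
    - [1, [0.363, 0.305, 0], [0, 0, 0]]
    - [1, [0.363, 0.305, 0], [0, 0, 0]]
    - [1, [0.363, 0.305, 0], [0, 0, 0]]
    - [1, [0.363, 0.305, 0], [0, 0, 0]]
    - [1, [0.363, 0.305, 0], [0, 0, 0]]
    - [1, [0.363, 0.305, 0], [0, 0, 0]]
    - [1, [0.363, 0.305, 0], [0, 0, 0]]
    - [1, [0.363, 0.305, 0], [0, 0, 0]]
    - [1, [0.363, 0.305, 0], [0, 0, 0]]

```text
t: 1.9
ee_pos: [562.2, -233.9, 191.2]
orientation: [-2.288, -2.152, 0.0]
ft_force: [0.2, -1.7, 1.0]
width: 87.7
grasp_force: 0.0
```

Emit:
jog_arm:
  commands:
    - [1, [0, 0, 0], [0, 0, 0]]
    - [1, [0, 0, 0], [0, 0, 0]]
    - [1, [0, 0, 0], [0, 0, 0]]

```text
t: 2.2
ee_pos: [560.4, -236.1, 191.1]
orientation: [-2.288, -2.151, 0.001]
ft_force: [0.3, -1.0, -0.1]
width: 87.8
grasp_force: 0.0
```

Emit:
jog_arm:
  commands:
    - [1, [0, 0, 0.3], [0, 0, 0]]
    - [1, [0, 0, 0.3], [0, 0, 0]]
    - [1, [0, 0, 0.3], [0, 0, 0]]
    - [1, [0, 0, 0.2], [0, 0, 0]]
    - [1, [0, 0, 0.1], [0, 0, 0]]
    - [1, [0, 0, 0], [0, 0, 0]]
    - [1, [0, 0, 0], [0, 0, 0]]

```text
t: 2.9
ee_pos: [561.4, -236.5, 72.3]
orientation: [2.289, 2.15, 0.001]
ft_force: [-0.4, -0.9, -0.4]
width: 88.1
grasp_force: 0.0
```

Emit:
jog_arm:
  commands:
    - [-1, [0, 0, 0], [0, 0, 0]]
    - [-1, [0, 0, 0], [0, 0, 0]]
    - [-1, [0, 0, 0], [0, 0, 0]]
    - [-1, [0, 0, 0], [0, 0, 0]]
    - [-1, [0, 0, 0], [0, 0, 0]]
    - [-1, [0, 0, 0], [0, 0, 0]]
    - [-1, [0, 0, 0], [0, 0, 0]]
    - [-1, [0, 0, 0], [0, 0, 0]]

```text
t: 3.7
ee_pos: [561.2, -235.6, 71.4]
orientation: [-2.288, -2.152, 0.0]
ft_force: [0.2, -0.5, 0.6]
width: 30.8
grasp_force: 30.0
```

Emit:
jog_arm:
  commands:
    - [-1, [0, 0, 0], [0, 0, 0]]
    - [-1, [0, 0, 0], [0, 0, 0]]

```text
t: 3.9
ee_pos: [561.2, -235.6, 71.4]
orientation: [-2.288, -2.152, 0.0]
ft_force: [-1.2, 0.3, -0.1]
width: 30.6
grasp_force: 30.0
```

Run:
```python
from h import *
a=get_image('side')['image'][85:165,200:300];a=cv2.resize(a,None,fx=6,fy=6,interpolation=2);cv2.imwrite('pics/grip.png',a);print(get_obs()['width'])
```

```text
31.041682626408424
```

View pics/grip.png

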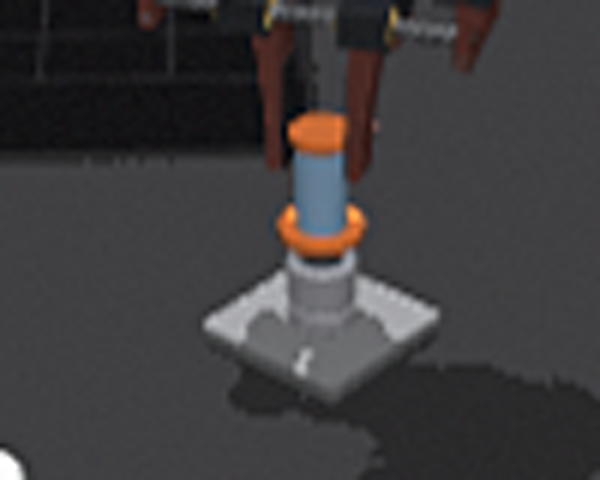

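The picture shows the fingertips (crop (272,165) and (358,178)) only at the upper third of the handle. The pads are clamped on the orange cap (opening about 31 mm), so the grip is too high. I'll measure the tip height.

Run:
```python
from h import *
d=get_image('side');P=cloud(d);im=d['image'].astype(int)
B,G,Rr=im[...,0],im[...,1],im[...,2]
m=np.zeros(B.shape,bool);m[95:120,238:268]=1
m&=(Rr>1.6*B)&(Rr<150)&np.isfinite(P[...,0])&(P[...,1]>-300)
q=P[m];print(len(q));print(q[np.argsort(q[:,2])][:14].round(0))
mo=np.zeros(B.shape,bool);mo[95:130,238:268]=1
o=P[mo&(Rr>B+90)&(Rr>170)];print(o[:,2].min(),o[:,2].max(),np.median(o,0))
```

```text
153
[[ 544. -226.  104.]
 [ 581. -229.  105.]
 [ 541. -225.  105.]
 [ 584. -227.  105.]
 [ 538. -241.  107.]
 [ 587. -228.  108.]
 [ 581. -229.  108.]
 [ 539. -226.  108.]
 [ 584. -227.  109.]
 [ 541. -223.  110.]
 [ 538. -240.  110.]
 [ 587. -228.  111.]
 [ 539. -227.  111.]
 [ 539. -231.  112.]]
-6.394559908558222 123.35566355038986 [ 562.80385873 -233.31916188   68.5073481 ]
```

Emit:
jog_arm:
  commands:
    - [0.3, [0, 0, 0], [0, 0, 0]]
    - [0.3, [0, 0, 0], [0, 0, 0]]
    - [0.3, [0, 0, 0], [0, 0, 0]]
    - [0.3, [0, 0, 0], [0, 0, 0]]
    - [0.3, [0, 0, 0.15], [0, 0, 0]]
    - [0.3, [0, 0, 0.1], [0, 0, 0]]
    - [0.3, [0, 0, 0], [0, 0, 0]]
    - [0.3, [0, 0, 0], [0, 0, 0]]

```text
t: 4.8
ee_pos: [560.8, -235.4, 45.6]
orientation: [-2.287, -2.151, 0.001]
ft_force: [0.1, 0.1, -0.1]
width: 57.2
grasp_force: 0.0
```

```bash
cat > tips.py <<'E'
from h import *
d=get_image('side');P=cloud(d);im=d['image'].astype(int)
B,G,Rr=im[...,0],im[...,1],im[...,2]
m=np.zeros(B.shape,bool);m[90:130,228:278]=1
m&=(Rr>1.6*B)&(Rr<150)&np.isfinite(P[...,0])&(P[...,1]>-300)&(P[...,2]>20)
q=P[m];print(len(q));print(q[np.argsort(q[:,2])][:12].round(0));print(get_obs()['ee_pos'],get_obs()['width'])
import sys
cv2.imwrite(sys.argv[1],cv2.resize(d['image'][65:165,200:300],None,fx=5,fy=5,interpolation=2))
E
python3 tips.py pics/g2.png
```

```text
256
[[ 561. -219.   61.]
 [ 549. -220.   63.]
 [ 547. -225.   63.]
 [ 566. -215.   63.]
 [ 577. -224.   63.]
 [ 552. -218.   63.]
 [ 570. -219.   63.]
 [ 557. -215.   64.]
 [ 542. -230.   64.]
 [ 544. -224.   64.]
 [ 563. -213.   65.]
 [ 540. -235.   65.]]
[ 561.17496317 -235.58629555   46.12268936] 57.15265654673168
```

View pics/g2.png

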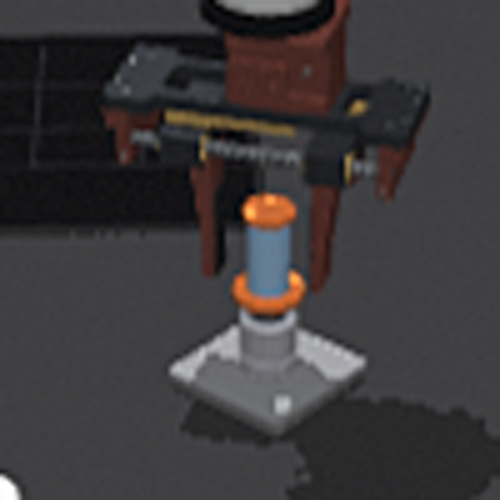

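The tips (crop (208,272) and (318,288)) now flank the handle, still about 8–10 mm above the flange. The true tips sit about 33 mm above the reported TCP. I'll lower a bit more and close.

Emit:
jog_arm:
  commands:
    - [0.3, [0, 0, 0.07], [0, 0, 0]]
    - [0.3, [0, 0, 0], [0, 0, 0]]
    - [-1, [0, 0, 0], [0, 0, 0]]
    - [-1, [0, 0, 0], [0, 0, 0]]
    - [-1, [0, 0, 0], [0, 0, 0]]
    - [-1, [0, 0, 0], [0, 0, 0]]
    - [-1, [0, 0, 0], [0, 0, 0]]
    - [-1, [0, 0, 0], [0, 0, 0]]

```text
t: 5.65
ee_pos: [561.4, -235.7, 39.6]
orientation: [2.288, 2.152, 0.0]
ft_force: [-0.4, -0.1, 1.3]
width: 30.5
grasp_force: 30.0
```

```bash
python3 tips.py pics/g3.png
```

```text
299
[[ 564. -219.   61.]
 [ 552. -220.   62.]
 [ 549. -220.   62.]
 [ 558. -218.   62.]
 [ 560. -217.   63.]
 [ 542. -231.   64.]
 [ 566. -214.   64.]
 [ 577. -222.   64.]
 [ 581. -226.   65.]
 [ 546. -222.   65.]
 [ 554. -214.   66.]
 [ 572. -215.   66.]]
[ 561.3809539  -235.6986333    39.65089559] 30.961774697905977
```

View pics/g3.png

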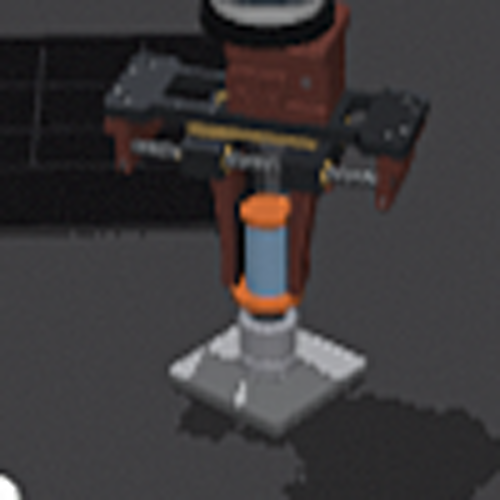

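Run:
```python
from h import *
d=get_image('side');P=cloud(d);im=d['image']
for r in (103,107,111,115,119,123,126):
    print('row',r)
    for c in range(241,266):
        print(c,im[r,c].tolist(),P[r,c].round(0).astype(int).tolist(),end=' | ')
    print()
cv2.imwrite('pics/g4.png',cv2.resize(im[95:135,230:280],None,fx=14,fy=14,interpolation=cv2.INTER_NEAREST))
```

```text
row 103
241 [18, 15, 13] [642, -413, 25] | 242 [22, 22, 34] [593, -228, 134] | 243 [37, 42, 75] [589, -224, 136] | 244 [39, 44, 77] [585, -222, 138] | 245 [37, 41, 75] [584, -226, 136] | 246 [32, 36, 66] [580, -225, 137] | 247 [30, 33, 55] [580, -237, 130] | 248 [29, 28, 33] [579, -247, 125] | 249 [18, 13, 5] [614, -416, 26] | 250 [23, 13, 1] [612, -418, 25] | 251 [38, 49, 71] [618, -462, 0] | 252 [40, 54, 84] [616, -469, -4] | 253 [59, 71, 98] [613, -471, -4] | 254 [61, 71, 97] [607, -462, 2] | 255 [65, 67, 77] [605, -469, -2] | 256 [57, 50, 42] [546, -204, 153] | 257 [54, 49, 43] [542, -200, 156] | 258 [38, 37, 56] [540, -204, 153] | 259 [33, 34, 57] [537, -203, 155] | 260 [32, 32, 47] [534, -202, 156] | 261 [35, 35, 50] [531, -200, 157] | 262 [31, 30, 36] [528, -202, 156] | 263 [28, 24, 23] [525, -199, 159] | 264 [43, 39, 41] [522, -201, 158] | 265 [54, 53, 74] [523, -221, 146] | 
row 107
241 [17, 14, 14] [640, -406, 13] | 242 [21, 17, 13] [638, -409, 12] | 243 [34, 38, 72] [589, -225, 123] | 244 [36, 42, 76] [587, -226, 123] | 245 [38, 43, 77] [584, -226, 123] | 246 [31, 34, 59] 
[... 4539 characters left out ...]
2, 57] [602, -317, -2] | 247 [55, 57, 67] [577, -222, 61] | 248 [76, 88, 122] [574, -222, 61] | 249 [50, 80, 135] [570, -217, 65] | 250 [36, 82, 159] [567, -217, 65] | 251 [41, 89, 174] [563, -214, 68] | 252 [45, 96, 187] [561, -221, 64] | 253 [45, 97, 189] [557, -216, 67] | 254 [43, 94, 186] [554, -214, 69] | 255 [42, 91, 178] [551, -216, 68] | 256 [38, 89, 178] [550, -223, 64] | 257 [66, 92, 145] [547, -225, 63] | 258 [103, 107, 135] [544, -224, 64] | 259 [63, 66, 80] [561, -325, -1] | 260 [63, 60, 59] [558, -328, -3] | 261 [65, 61, 61] [554, -327, -2] | 262 [67, 63, 64] [551, -329, -3] | 263 [65, 63, 63] [546, -320, 4] | 264 [66, 63, 65] [545, -328, -1] | 265 [66, 64, 65] [541, -327, 0] |
```

View pics/g4.png

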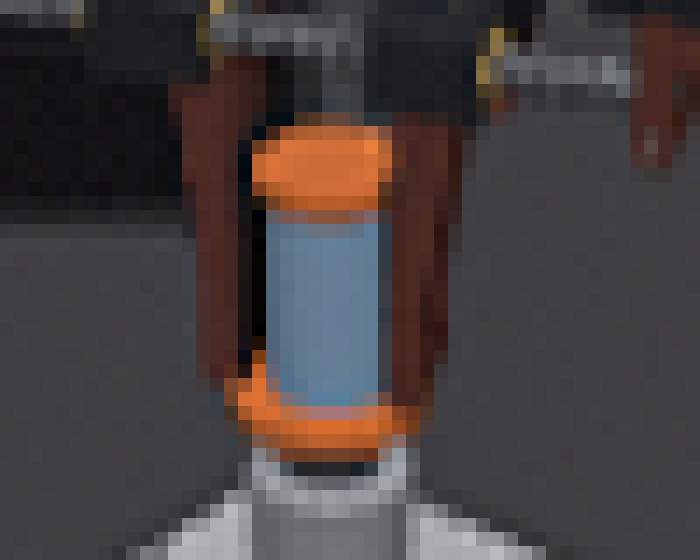

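The fingers' inner faces lie at x≈578 and 546, a 32 mm gap, so the flat fingers bear on the 32 mm cap. The tips are at z≈72, just over the flange. I'll seat the tips on the flange, so pressing goes through it, and then re-grip.

Emit:
jog_arm:
  commands:
    - [-0.1, [0, 0, 0], [0, 0, 0]]
    - [-0.1, [0, 0, 0], [0, 0, 0]]
    - [-0.1, [0, 0, 0.015], [0, 0, 0]]
    - [-0.1, [0, 0, 0.01], [0, 0, 0]]
    - [-0.1, [0, 0, 0], [0, 0, 0]]

```text
t: 6.25
ee_pos: [561.3, -235.6, 37.2]
orientation: [-2.288, -2.152, 0.0]
ft_force: [-0.8, 0.5, 3.3]
width: 39.4
grasp_force: 1.7
```

Emit:
jog_arm:
  commands:
    - [-0.1, [0, 0, 0.01], [0, 0, 0]]
    - [-0.1, [0, 0, 0], [0, 0, 0]]

```text
t: 6.45
ee_pos: [561.4, -235.7, 37.0]
orientation: [2.288, 2.152, 0.0]
ft_force: [-2.8, 2.1, 12.4]
width: 39.6
grasp_force: 5.7
```

Emit:
jog_arm:
  commands:
    - [-0.1, [0, 0, -0.012], [0, 0, 0]]
    - [-1, [0, 0, 0], [0, 0, 0]]
    - [-1, [0, 0, 0], [0, 0, 0]]
    - [-1, [0, 0, 0], [0, 0, 0]]
    - [-1, [0, 0, 0], [0, 0, 0]]
    - [-1, [0, 0, 0], [0, 0, 0]]

```text
t: 7.05
ee_pos: [561.0, -235.6, 37.2]
orientation: [-2.288, -2.152, 0.001]
ft_force: [-3.0, 0.8, 5.8]
width: 30.6
grasp_force: 31.7
```

Emit:
jog_arm:
  commands:
    - [-1, [0, 0, -0.1], [0, 0, 0]]
    - [-1, [0, 0, -0.2], [0, 0, 0]]
    - [-1, [0, 0, -0.2], [0, 0, 0]]
    - [-1, [0, 0, 0], [0, 0, 0]]

```text
t: 7.45
ee_pos: [563.2, -236.4, 89.7]
orientation: [2.285, 2.149, 0.003]
ft_force: [0.3, -0.6, -1.5]
width: 30.6
grasp_force: 31.3
```

```bash
python3 tips.py pics/g5.png|tail -1
```

```text
[ 562.25815314 -236.012175     88.20662922] 30.538426765824177
```

View pics/g5.png

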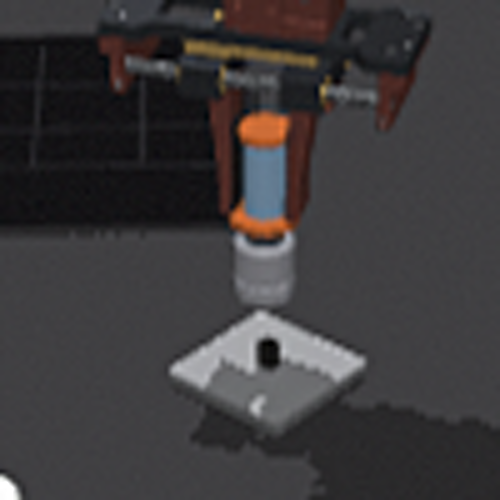

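The coupler hangs upright in the grip (mouth at crop (262,295)) and the stub (268,352) is clear. Now raise it, travel and tilt it to above the nipple.

Emit:
jog_arm:
  commands:
    - [-1, [0, 0, -0.3], [0, 0, 0]]
    - [-1, [0, 0, -0.4], [0, 0, 0]]
    - [-1, [0.15, -0.05, -0.4], [0, 0, 0]]
    - [-1, [0.35, -0.107, 0], [0, 0, 0]]
    - [-1, [0.35, -0.107, 0], [0, 0, 0]]
    - [-1, [0.35, -0.107, 0], [0, 0, 0]]
    - [-1, [0.35, -0.107, 0], [0, 0, 0]]
    - [-1, [0.35, -0.107, 0], [0, 0, 0]]
    - [-1, [0.35, -0.107, 0], [0, 0, 0]]
    - [-1, [0.35, -0.107, 0], [0, 0, 0]]

```text
t: 8.5
ee_pos: [496.2, 30.1, 196.0]
orientation: [-2.288, -2.151, 0.002]
ft_force: [0.5, 1.1, -1.9]
width: 30.5
grasp_force: 31.7
```

Emit:
jog_arm:
  commands:
    - [-1, [0.35, -0.107, 0], [0, 0, 0]]
    - [-1, [0.35, -0.107, 0], [0, 0, 0]]
    - [-1, [0.35, -0.107, 0], [0, 0, 0]]
    - [-1, [0.35, -0.107, 0], [0, 0, 0]]
    - [-1, [0.35, -0.107, 0], [0, 0, 0]]
    - [-1, [0.3, -0.1, 0], [0, 0, 0]]
    - [-1, [0.05, -0.03, 0], [0, 0, 0]]
    - [-1, [0, 0, 0], [0, 0, 0]]

```text
t: 9.3
ee_pos: [443.0, 242.8, 196.1]
orientation: [-2.286, -2.155, 0.003]
ft_force: [0.5, -0.3, -1.7]
width: 30.8
grasp_force: 32.1
```

Emit:
jog_arm:
  commands:
    - [-1, [0, 0, 0], [-0.111, 0, 0]]
    - [-1, [0, 0, 0], [-0.111, 0, 0]]
    - [-1, [0, 0, 0], [-0.111, 0, 0]]
    - [-1, [0, 0, 0], [-0.111, 0, 0]]
    - [-1, [0, 0, 0], [-0.111, 0, 0]]
    - [-1, [0, 0, 0], [-0.111, 0, 0]]
    - [-1, [0, 0, 0], [0, 0, 0]]
    - [-1, [0, 0, 0], [0, 0, 0]]
    - [-1, [0, 0, 0], [0, 0, 0]]

```text
t: 10.2
ee_pos: [444.8, 242.3, 197.5]
orientation: [1.981, 1.861, 0.498]
ft_force: [0.8, 0.0, -1.4]
width: 31.1
grasp_force: 32.0
```

```bash
cat > fit.py <<'E'
from h import *
import sys
d=get_image('side');P=cloud(d);np.savez('s.npz',P=P,im=d['image'])
t=get_image('top');np.savez('t.npz',P=cloud(t),im=t['image'])
o=get_obs();T=rot(o['orientation']);e=np.array(o['ee_pos'])
N=np.array([494.8,241.3,95]);u=np.array([-.998,.062,0]);n=.5*u+np.array([0,0,.866])
g=e+25*T[:,2]-N
print('ee',e.round(1),'q',np.round(o['qpos'],2),'w',o['width'],o['grasp_force'],o['ft_force'])
print('ang deg',np.degrees(np.arccos(-T[:,2]@n)),'height',g@n,'lateral in tool xy',(T.T@(g-(g@n)*n)).round(1),'tilt err rotvec tool',np.degrees(np.cross(T[:,2],-n)@T).round(2))
a=cv2.resize(d['image'][150:290,150:290],None,fx=4,fy=4,interpolation=2)
cv2.imwrite(sys.argv[1],a)
E
python3 fit.py pics/f1.png
```

```text
ee [444.9 242.4 197.6] q [ 0.71  0.11  2.19 -0.7   0.57  1.32] w 31.007368075496384 31.97583734215712 [-0.30546143  0.21404456 -2.22084402]
ang deg 0.5211818574381079 height 88.75281811103946 lateral in tool xy [-2.   8.1 -0. ] tilt err rotvec tool [-0.05 -0.01  0.  ]
```

View pics/f1.png

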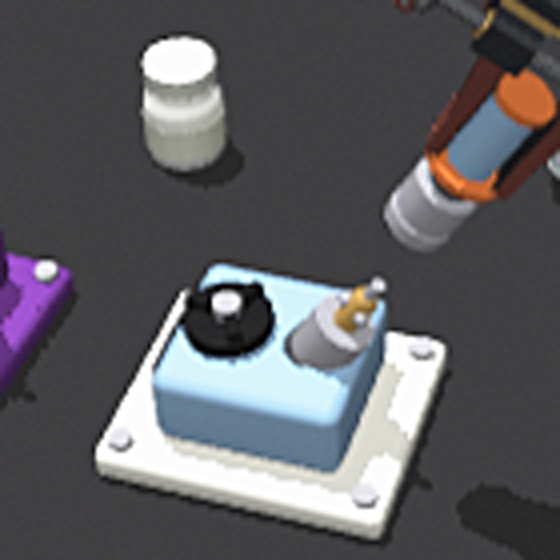

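The coupler is tilted in line with the nipple. Its mouth is at crop (415,240) and the nipple tip at (377,285). Next I'll measure both axes from the depth clouds with cylinder fits.

Run:
```python
from h import *
from scipy.optimize import least_squares
o=get_obs();T=rot(o['orientation']);e=np.array(o['ee_pos']);M=e+25*T[:,2]
N=np.array([494.8,241.3,95]);u=np.array([-.998,.062,0]);n=.5*u+np.array([0,0,.866])
Fn=np.stack([T[:,0],-T[:,1],n],1)  # local axes: toolx, -tooly, n
def fit(q,r,tilt):
    h=q[:,2]
    f=lambda p:np.hypot(q[:,0]-p[0]-(p[2]*h/100 if tilt else 0),q[:,1]-p[1]-(p[3]*h/100 if tilt else 0))-(r(h) if callable(r) else r)
    s=least_squares(f,[0,0,0,0],loss='soft_l1',f_scale=1.5);return s.x.round(2),round(float(np.median(np.abs(s.fun))),2)
for nm in 'st':
    z=np.load(nm+'.npz');P=z['P'].reshape(-1,3)
    c=(P-M)@Fn; b=(P-N)@Fn
    rc=lambda h:np.where(h<37,18,13)
    for k,q,lo,hi,r in(('coupler head',c,2,35,18),('handle',c,60,100,13),('boss',b,-18,-3,18),('nipple',b,3,21,8)):
        m=(q[:,2]>lo)&(q[:,2]<hi)&(np.hypot(q[:,0],q[:,1])<r+7)
        if k=='handle':
            col=z['im'].reshape(-1,3).astype(int);m&=(col[:,0]>col[:,2]+15)
        if m.sum()>8: print(nm,k,m.sum(),fit(q[m],r,False), q[m].mean(0).round(1))
    m=(np.hypot(c[:,0],c[:,1])<24)&(c[:,2]>-15)&(c[:,2]<125);print(nm,'coupler h range',np.percentile(c[m,2],[0.5,2,98]).round(1))
    m=(np.hypot(b[:,0],b[:,1])<9)&(b[:,2]>0)&(b[:,2]<50);print(nm,'nipple top',np.sort(b[m,2])[-5:].round(1))
    m=(np.hypot(b[:,0],b[:,1])<17)&(np.hypot(b[:,0],b[:,1])>12)&(abs(b[:,2])<7);print('collar h',np.median(b[m,2]),m.sum())
```

```text
s coupler head 230 (array([-2.13,  0.02,  0.  ,  0.  ]), 0.59) [11.3 -3.  20.3]
s handle 218 (array([-2.09, -0.27,  0.  ,  0.  ]), 0.56) [ 8.1 -2.9 80.3]
s boss 95 (array([-2.14, -0.66,  0.  ,  0.  ]), 0.97) [10.5 -2.9 -8.9]
s nipple 49 (array([-1.19, -0.91,  0.  ,  0.  ]), 1.23) [ 4.4 -2.9 13.3]
s coupler h range [ -0.6   2.1 117.9]
s nipple top [36.7 37.5 37.7 38.1 39. ]
collar h -2.3211621594617475 61
t coupler head 16 (array([0.4 , 0.46, 0.  , 0.  ]), 0.35) [ -1.2 -16.1   7.2]
t boss 32 (array([-0.14,  0.52,  0.  ,  0.  ]), 0.67) [ -1.5 -12.2 -10.9]
t nipple 31 (array([ 0.14, -1.37,  0.  ,  0.  ]), 1.62) [-1.  -4.3 12.2]
t coupler h range [ 1.6  1.6 58.1]
t nipple top [36.5 36.8 38.4 38.5 39.4]
collar h 0.029001826092157925 38
```

Both axes agree to within about 0.7 mm. I'll correct laterally and go to ~45 mm above the collar.

Emit:
jog_arm:
  commands:
    - [-1, [0.02, -0.081, 0.1], [0, 0, 0]]
    - [-1, [0, 0, 0.2], [0, 0, 0]]
    - [-1, [0, 0, 0.14], [0, 0, 0]]
    - [-1, [0, 0, 0], [0, 0, 0]]
    - [-1, [0, 0, 0], [0, 0, 0]]
    - [-1, [0, 0, 0], [0, 0, 0]]

```text
t: 10.9
ee_pos: [459.3, 243.7, 155.7]
orientation: [1.98, 1.861, 0.499]
ft_force: [0.2, 0.3, -2.5]
width: 30.9
grasp_force: 31.9
```

```bash
python3 fit.py pics/f2.png
```

```text
ee [459.2 243.8 155.8] q [ 0.69  0.21  2.2  -0.84  0.48  1.46] w 30.710779236135178 31.92351645858011 [-0.21866032 -0.58192923 -3.22609614]
ang deg 0.5229408942096182 height 45.45825661056036 lateral in tool xy [ 0.3 -0.5 -0. ] tilt err rotvec tool [ 0.02 -0.06 -0.  ]
```

View pics/f2.png

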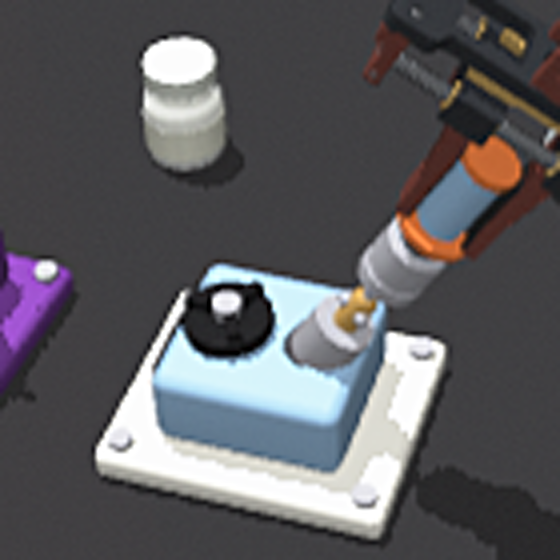

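The mouth (crop (395,290)) is just above the pin, in line. Advance to just before the balls.

Emit:
jog_arm:
  commands:
    - [-1, [-0.003, 0.008, 0.05], [0, 0, 0]]
    - [-1, [0, 0, 0.08], [0, 0, 0]]
    - [-1, [0, 0, 0.08], [0, 0, 0]]
    - [-1, [0, 0, 0.07], [0, 0, 0]]
    - [-1, [0, 0, 0], [0, 0, 0]]
    - [-1, [0, 0, 0], [0, 0, 0]]

```text
t: 11.6
ee_pos: [473.6, 242.1, 130.6]
orientation: [1.98, 1.862, 0.497]
ft_force: [-0.3, 0.3, -3.4]
width: 30.8
grasp_force: 32.1
```

Emit:
jog_arm:
  commands:
    - [-1, [0, 0, 0.03], [0, 0, 0]]
    - [-1, [0, 0, 0.02], [0, 0, 0]]
    - [-1, [0, 0, 0], [0, 0, 0]]

```text
t: 11.9
ee_pos: [476.3, 242.4, 127.0]
orientation: [1.979, 1.862, 0.499]
ft_force: [0.3, 0.1, 1.2]
width: 30.5
grasp_force: 33.1
```

```bash
python3 fit.py pics/f3.png
```

```text
ee [476.3 242.3 127. ] q [ 0.66  0.29  2.19 -0.95  0.42  1.56] w 30.907570337077864 33.115330895197985 [-0.20669585  1.27517823 -0.0280917 ]
ang deg 0.5204485660038832 height 12.012886236807878 lateral in tool xy [-0.1 -0.1 -0. ] tilt err rotvec tool [-0.01 -0.04  0.  ]
```

Emit:
jog_arm:
  commands:
    - [-1, [0, 0, 0.02], [0, 0, 0]]
    - [-1, [0, 0, 0.02], [0, 0, 0]]
    - [-1, [0, 0, 0.02], [0, 0, 0]]
    - [-1, [0, 0, 0], [0, 0, 0]]

```text
t: 12.4
ee_pos: [479.3, 242.1, 121.5]
orientation: [1.979, 1.862, 0.498]
ft_force: [0.1, 1.0, 2.2]
width: 31.0
grasp_force: 33.4
```

Emit:
jog_arm:
  commands:
    - [-1, [0, 0, 0.02], [0, 0, 0]]
    - [-1, [0, 0, 0.01], [0, 0, 0]]
    - [-1, [0, 0, 0.01], [0, 0, 0]]
    - [-1, [0, 0, 0], [0, 0, 0]]

```text
t: 12.8
ee_pos: [481.2, 242.0, 118.3]
orientation: [1.979, 1.862, 0.499]
ft_force: [-5.5, 0.6, 8.1]
width: 30.6
grasp_force: 35.2
```

```bash
python3 fit.py pics/f4.png
```

```text
ee [481.2 242.  118.4] q [ 0.65  0.31  2.19 -0.99  0.4   1.59] w 30.731952659148487 35.08232769614551 [-5.69399246  0.3796668   7.76702   ]
ang deg 0.520328459201821 height 2.060250144865329 lateral in tool xy [-0.1 -0.1 -0. ] tilt err rotvec tool [-0.01 -0.04 -0.  ]
```

Emit:
jog_arm:
  commands:
    - [-1, [0, 0, 0.01], [0, 0, 0]]
    - [-1, [0, 0, 0.01], [0, 0, 0]]
    - [-1, [0, 0, 0], [0, 0, 0]]
    - [-1, [0, 0, 0], [0, 0, 0]]

```text
t: 13.3
ee_pos: [482.1, 241.9, 116.8]
orientation: [1.979, 1.862, 0.499]
ft_force: [-7.2, 0.3, 10.6]
width: 30.8
grasp_force: 36.0
```

Emit:
jog_arm:
  commands:
    - [-1, [0, 0, 0.007], [0, 0, 0]]
    - [-1, [0, 0, 0], [0, 0, 0]]
    - [-1, [0, 0, 0], [0, 0, 0]]

```text
t: 13.6
ee_pos: [482.3, 242.0, 116.5]
orientation: [1.979, 1.861, 0.5]
ft_force: [-12.0, 1.3, 16.5]
width: 30.6
grasp_force: 37.8
```

```bash
python3 fit.py pics/f5.png
```

```text
ee [482.3 242.  116.5] q [ 0.65  0.32  2.19 -1.    0.4   1.6 ] w 30.8119120964325 37.79389188392088 [-12.18575198   0.47319788  17.11087458]
ang deg 0.5227172106431399 height -0.10061077698198613 lateral in tool xy [-0.1 -0.1 -0. ] tilt err rotvec tool [ 0.02 -0.06  0.  ]
```

Force along the axis is now ~23 N with no further travel, so it is on the rigid collar. One look to confirm.

Emit:
jog_arm:
  commands:
    - [-1, [0, 0, 0], [0, 0, 0]]
    - [-1, [0, 0, 0], [0, 0, 0]]
    - [-1, [0, 0, 0], [0, 0, 0]]
    - [-1, [0, 0, 0], [0, 0, 0]]
    - [-1, [0, 0, 0], [0, 0, 0]]

```text
t: 14.2
ee_pos: [482.3, 242.0, 116.5]
orientation: [1.979, 1.861, 0.5]
ft_force: [-11.2, -0.2, 16.0]
width: 30.7
grasp_force: 37.8
```

View pics/f5.png

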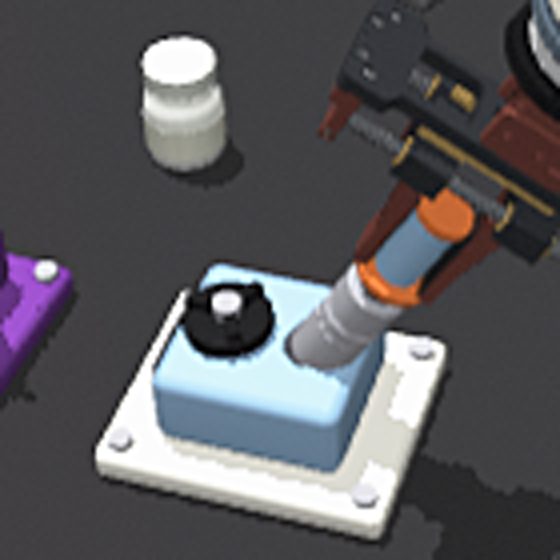

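The head sits flush and coaxial on the boss collar (joint at crop (345,320)), no brass is showing, and force and pose are steady. Handing in.

```bash
python3 -c "
from workcell import close_job
print(close_job())"
```

```text
the job is handed in; nothing more can be done
None
```

I pressed the coupler home on the small blue drive's nipple and handed the job in while still gripping it (about 38 N) and pushing about 22 N along the axis. By pose and force it is flat on the collar, but no verdict came back. The fingers hold it by its orange end cap with their tips at the flange, because the flat fingers met the 32 mm cap before the 26 mm handle. I never moved near the jar, dish or bottle; the jar was still in place in the last picture.

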